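# Lid a wooden box and gauge its closed height at both ends

### The arm

A 7-joint arm with a two-finger parallel gripper is mounted at the origin on the work surface. World frame = base frame: x ahead of the robot, y to its left, z up, the work surface at z = 0. Lengths are in m, angles in rad, forces in N, time in s.
With the tool pointing down it reaches from about 0.425 to 0.95 m from the base axis. Payload 4.7 kg.
Tool frame: the origin (TCP) lies between the finger pads; the fingertips stand 25 mm ahead of it and the grasp point (between the pads) lies 6 mm ahead of it; z points along the fingers, y is the line along which they close (so a half turn about z gives the same grasp; the last joint's range is limited). The gripper opens to 85 mm and grips with 20 to 120 N. Pads are 22 mm wide; open, the fingers measure 114 mm over their backs; the gripper's body (76 mm by 85 mm) begins 54 mm behind the grasp point. The pads swing forward as they close: fully open they stand 13 mm farther back than shut.
Start: joints at [1.123, 0.469, -0.049, 1.532, 0.024, 1.141, -0.082], TCP at [0.275, -0.617, 0.256] pointing down, gripper open.
Joint ranges: [-2.59, 2.59], [-0.33, 1.99], [-1.39, 1.29], [0.1, 2.45], [-1.04, 4.18], [0.21, 1.99], [-2.66, 2.66]. Speed limits (rad/s): [2.57, 2.57, 3.14, 3.14, 3.14, 3.14, 3.14].

### API

Orientations are given as a 3x3 rotation matrix whose columns are the frame's x, y, z axes.
In Python, from rig import * gives the robot as it stands. Calls block until the motion is done:
- movep(position, orientation): joint-space move of the TCP to a pose.
- move_l(position, attitude=None, feed=0.15, until_force=None): straight line of the TCP; attitude=None keeps the orientation; feed is the mean speed in m/s. With until_force (N) it stops when the force on the tool has changed by that much, and returns True; else False.
- move_joints(angles): joint-space move.
- command_gripper(opening, newtons=None): finger opening in m; newtons is the grip in N (None keeps the last); returns when the fingers have stopped.
- sleep(seconds).
- inverse_kinematics(position, orientation): joint angles nearest the present ones, or None.
- sense(): the state.
- camera(name): name is "side" or "top"; returns (picture, depth): 480x640x3 uint8, red, green, blue; 480x640 float32, m along the optical axis (not along the pixel's ray), 0 where there is no reading.
- camera_params(name): a dict with "K" (3x3 intrinsics, pixels), "position" and "rotation" of the camera in the world. Camera axes: x right, y down, z forward; pixel columns grow to the right and rows downward; lengths in m; the calibration is good to about 2 mm. A picture is of the moment at which its call begins. camera_params takes no time and is no camera call.
A pose or a line that the arm cannot do raises Unreachable and nothing moves.
- finish_job(): hands the job in; it is judged then, once.
The state is a dict: "time_s": time; "joint_pos": joint angles; "qd": joint speeds; "joint_efforts": joint torques, N m; "position": TCP position; "tcp_rot": TCP orientation; "wrist_force": force on the tool from outside, world axes, zero at the start; "ft_torque": the same for the moment, N m; "finger_gap": finger opening in m; "gripper_force": force on a finger pad.
Only numpy, scipy, OpenCV 4.12 (cv2) and the standard library are available. Lean on these libraries where they do the work, as an engineer would, in place of code of your own. Each camera call takes 0.05 s, during which the arm holds its last target. There are 200 camera calls.

### The job

Put the matching lid on the long wooden box so that it sits fully down and level, leaving the other lid alone. Then, without lifting the box off the bench, slide it along the wooden fence to the gauge and check its closed height at both dark dots of the lid, first the left-hand dot (as seen from the robot), then the right-hand one: bring the dot under the foot, press the thumb pad down gently until the foot rests on the lid, hold it there for a second and let it spring right back up. Leave the closed box against the fence with the right-hand dot still under the raised foot, and do not disturb the jar, the glue bottle or the screwdriver.

Things in the scene. Friction and masses are not known exactly. Their poses are not given: they have to be found in the camera images.
- gauge: Fixed bench gauge. Origin on the bench below the foot's vertical axis; x away from the robot, y left along the fence. Wooden fence 22 mm high, 20 mm thick behind the work: front face at x +28 mm, y -270 to +170 mm; the box against it has its centre line under the foot. Post (22 mm thick, 160 high) at x +88 mm; arm that guides the foot's rod: 22 mm wide, x -14 to +102, z 116 to 140 mm.
- gauge_foot (a joint): How far the foot is pressed down, m: 0 = up at rest (underside 84 mm above the bench), stop at 0.060. A spring lifts it back: about 2 N to start, 3.4 N at 34 mm. Foot height = 84 mm minus this value; on the seated lid's plate (50 mm) it reads 0.034. More than 30 N of the foot on the lid is too rough.
- foot (a point): Centre of the underside of the foot, a steel disc 18 mm across on a 10 mm rod; 84 mm above the bench at rest.
- thumb_pad (a point): Centre of the top of the black round thumb pad (36 mm across, 10 mm thick) on top of the foot's rod; 192 mm above the bench at rest, moves down with the foot.
- box: Open wooden box, loose, 56 (x) x 210 (y) x 42 mm high, walls and floor 6 mm, about 0.3 kg. Origin at the centre of its underside; y along its length, to the left. It starts in front of the right-hand part of the fence, a few mm off it and a little askew.
- box_left (a point): Point on the box, over its centre line 48 mm left (+y) of its centre, 50 mm above its underside: where the left-hand dot of the seated lid lies.
- box_right (a point): The same, 48 mm right (-y) of its centre: where the right-hand dot of the seated lid lies.
- lid: The box's lid, loose wood, 0.14 kg, the longer, narrower of two, at left or right. Plate 56 (x) x 210 (y) x 8 mm; plug below 39 x 193 x 6 mm enters the box (mouth 44 x 198), either way round; handle bar on top 18 (x) x 46 (y) x 16 mm. Dark 10 mm dots 48 mm either side of the middle. Origin: centre of plug's underside; plate top z 14, handle top 30 mm. Seated: 36 mm above box's origin.
- wide_lid: Lid of another box, bystander: the shorter and wider one, top plate 74 (x) x 150 (y) mm, with the same thicknesses and handle, no dots. Does not fit. Origin at the centre of its underside.
- jar: Glass jar with a steel cap, 60 mm across, 85 mm high, bystander on the left. Origin at the centre of its underside.
- glue: White glue bottle, 54 mm across, 170 mm high, bystander beyond the left end of the fence. Origin at the centre of its underside.
- driver: Screwdriver lying on the bench far to the right, bystander. Origin about its middle.

How it is judged:
By the outcome, as a careful person would: the job done as asked, in the order asked, and still so for the second after the job is handed in, with the robot touching nothing.
It also fails if it takes over 72 s, if anything falls off the work surface, if the arm or the gripper's body presses on something with over 40 N, if the wrist force passes 120 N, or if a joint passes its speed limit or range.

## Working session

There is one attempt and no reset: what is moved stays moved. The work goes in short steps, each a Python script; the robot and the scene stay as the last script left them, time stands still between calls to the robot, and variables do not carry over. Pictures are saved under pics/ and viewed, at most 12 in all, crops included, and the job is handed in when it is done.

```bash
ls; mkdir -p pics; python3 - <<'E'
from rig import *
import cv2,numpy as np
for n in("top","side"):
    p,d=camera(n);cv2.imwrite(f"pics/{n}0.png",p[:,:,::-1]);np.savez(f"{n}0.npz",p=p,d=d)
    c=camera_params(n);print(n,c)
s=sense();print(s["time_s"],s["wrist_force"],s["tcp_rot"])
E
```

```text
pics
top {'K': array([[512.28205542,   0.        , 328.37197099],
       [  0.        , 512.28205542, 240.61585838],
       [  0.        ,   0.        ,   1.        ]]), 'position': array([ 0.39526711, -0.02696039,  1.46793733]), 'rotation': array([[-0.00878542, -0.99225997,  0.12386676],
       [-0.9998689 ,  0.00703209, -0.01458509],
       [ 0.01360116, -0.12397866, -0.99219167]])}
side {'K': array([[440.27407757,   0.        , 322.50073997],
       [  0.        , 440.27407757, 245.30708349],
       [  0.        ,   0.        ,   1.        ]]), 'position': array([0.26812023, 0.76375601, 0.88526615]), 'rotation': array([[-0.93019124, -0.24653908,  0.27196091],
       [-0.36707353,  0.62702553, -0.68709243],
       [-0.0011313 , -0.73895701, -0.67375163]])}
0.1 [-0.49991827 -0.89916614  0.04900137] [[ 9.13568896e-01  4.06683254e-01 -7.76768343e-04]
 [ 4.06683992e-01 -9.13567507e-01  1.59427348e-03]
 [-6.12659918e-05 -1.77237791e-03 -9.99998427e-01]]
```

View pics/top0.png

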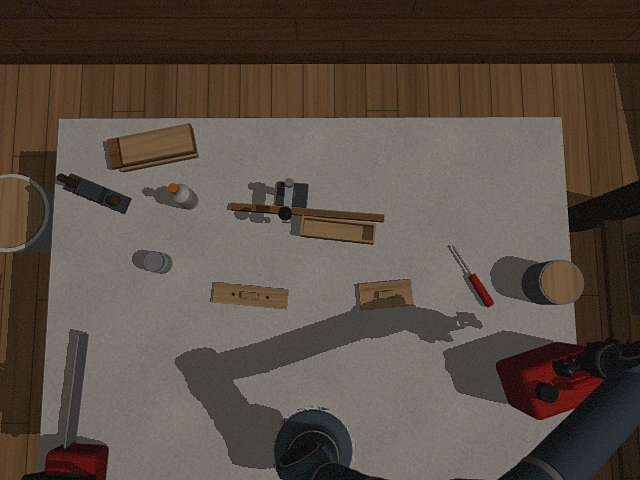

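View pics/side0.png

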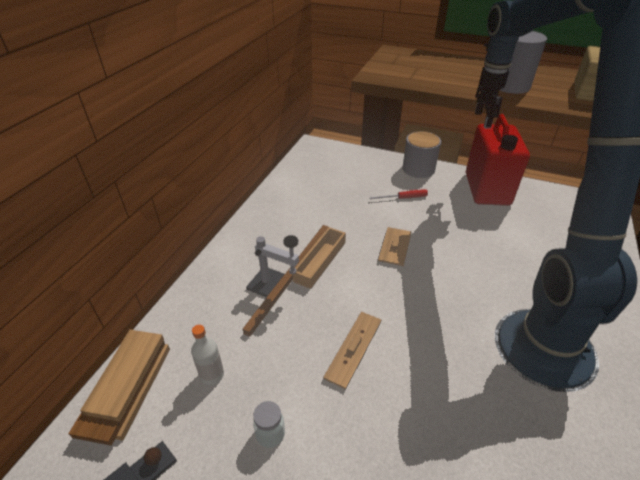

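The top view shows the lid with dots at about (250,295), the wide lid at (384,293), the box at (337,230), the fence from (228,206) to (384,218) and the pad at (285,213). The side view agrees with this.

```bash
cat > vis.py <<'E'
import cv2,numpy as np
from rig import camera_params,camera
def ray(n,uv,z):
    c=camera_params(n);uv=np.atleast_2d(uv).astype(float)
    d=np.c_[uv,np.ones(len(uv))]@np.linalg.inv(c["K"]).T@c["rotation"].T
    return c["position"]+d*((np.asarray(z)-c["position"][2])/d[:,2])[:,None]
def proj(n,P):
    c=camera_params(n);q=(np.atleast_2d(P)-c["position"])@c["rotation"]@c["K"].T
    return q[:,:2]/q[:,2:]
def heights(n,d):
    c=camera_params(n);v,u=np.mgrid[:480,:640]
    q=np.stack([(u-c["K"][0,2])/c["K"][0,0],(v-c["K"][1,2])/c["K"][1,1],np.ones_like(u)],-1)*d[...,None]
    return q@c["rotation"].T+c["position"]
E
python3 - <<'E'
from vis import *
f=np.load("top0.npz");p,d=f["p"],f["d"];W=heights("top",d)
hsv=cv2.cvtColor(p,cv2.COLOR_RGB2HSV)
def show(name,roi,mask,z):
    u0,v0,u1,v1=roi;m=np.zeros((480,640),np.uint8);m[v0:v1,u0:u1]=mask[v0:v1,u0:u1]*255
    cs,_=cv2.findContours(m,cv2.RETR_EXTERNAL,cv2.CHAIN_APPROX_NONE)
    c=max(cs,key=cv2.contourArea).reshape(-1,2)
    w=ray("top",c,z)[:,:2];(cx,cy),s,a=cv2.minAreaRect((w*1000).astype(np.float32))
    mm=m>0
    print(name,np.round([cx,cy,*s,a],1),"h mm pct",np.round(np.percentile(W[mm][:,2]*1000,[5,50,95]),1))
sat=hsv[...,1]>75
show("lid",(200,270,300,320),sat,.014)
show("wide",(345,270,425,320),sat,.014)
box=W[...,2]>.032
show("box",(296,215,385,250),box&sat,.042)
print(hsv[295,240:245],hsv[215,340:342],hsv[238,340:342],hsv[320,100])
show("pad",(270,200,300,226),(hsv[...,2]<60)&(W[...,2]>.15),.192)
show("fence",(215,195,390,226),sat&(W[...,2]>.012)&(W[...,2]<.03),.022)
a=p[180:320,200:400];cv2.imwrite("pics/crop0.png",cv2.resize(a,None,fx=4,fy=4,interpolation=cv2.INTER_CUBIC)[:,:,::-1])
E
```

```text
lid [423.1 173.6 209.7  55.6  84.1] h mm pct [ 8.6 13.9 27.8]
wide [ 422.6 -208.    73.4  149.7    4.7] h mm pct [ 8.8 13.8 28.7]
box [605.  -74.4 209.4  60.2  83.1] h mm pct [34.4 41.1 46.6]
[[ 15 112  59]
 [ 13 106  72]
 [ 15 115 115]
 [ 16 118 108]
 [ 16 123 102]] [[ 13 126  71]
 [ 13 131  70]] [[ 17 113 122]
 [ 15 116 123]] [ 14  23 124]
pad [626.9  64.4  33.4  32.8   0. ] h mm pct [187.4 192.  195.6]
fence [651.8 -74.8 262.7  21.9  85.1] h mm pct [15.5 21.4 26.8]
```

View pics/crop0.png

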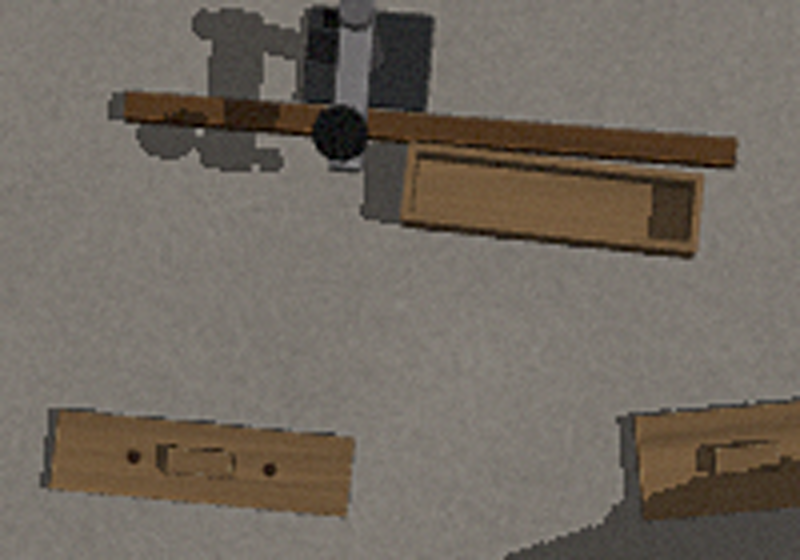

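```bash
python3 - <<'E'
from vis import *
f=np.load("top0.npz");p=f["p"];hsv=cv2.cvtColor(p,cv2.COLOR_RGB2HSV).astype(float)
S=cv2.GaussianBlur(hsv[...,1],(0,0),.6);V=cv2.GaussianBlur(hsv[...,2],(0,0),.6)
def cross(col,lo,hi,t,up):
    for r in range(lo,hi):
        a,b=col[r],col[r+1]
        if (a<t<=b) if up else (a>=t>b): return r+(t-a)/(b-a)
def line(pts,z,nm):
    w=ray("top",np.array(pts),z)[:,:2];k=np.ones(len(w),bool)
    for _ in range(4):
        c=np.polyfit(w[k,1],w[k,0],1);r=w[:,0]-np.polyval(c,w[:,1]);k=abs(r)<max(2*r[k].std(),.0006)
    print(nm,"x=%.4f+%.4f y"%(c[1],c[0]),"sd",r[k].std().round(5),k.sum());return c
lo=lambda u:int(206+(u-228)*.078)
cols=[u for u in range(234,382) if not 268<u<315]
B=[(u,cross(S[:,u],lo(u)-10,lo(u)+6,80,True)) for u in cols];B=[b for b in B if b[1]]
cb=line(B,.022,"fence back")
F=[(u,cross(S[:,u],lo(u)+3,lo(u)+16,80,False)) for u in range(234,268)];F=[b for b in F if b[1]]
line(F,.0,"fence front foot(left part)")
lb=lambda u:int(216+(u-302)*.1)
for c in (320,350): print(c,np.c_[np.arange(208,248),S[208:248,c],V[208:248,c]].astype(int).tolist())
for r in(228,236): print(r,np.c_[np.arange(294,306),S[r,294:306],V[r,294:306]].astype(int).tolist(),np.c_[np.arange(370,380),S[r,370:380],V[r,370:380]].astype(int).tolist())
E
```

```text
fence back x=0.6689+0.0859 y sd 0.00024 94
fence front foot(left part) x=0.6499+0.0835 y sd 0.00038 30
320 [[208, 26, 121], [209, 65, 97], [210, 129, 78], [211, 151, 78], [212, 165, 77], [213, 160, 75], [214, 158, 75], [215, 145, 74], [216, 131, 51], [217, 124, 86], [218, 115, 108], [219, 112, 73], [220, 116, 51], [221, 116, 80], [222, 116, 113], [223, 119, 117], [224, 120, 113], [225, 119, 113], [226, 120, 114], [227, 121, 114], [228, 118, 113], [229, 121, 114], [230, 122, 117], [231, 120, 116], [232, 119, 115], [233, 117, 116], [234, 117, 116], [235, 119, 115], [236, 119, 108], [237, 131, 60], [238, 130, 53], [239, 40, 111], [240, 21, 127], [241, 25, 124], [242, 26, 123], [243, 24, 122], [244, 22, 123], [245, 26, 125], [246, 24, 122], [247, 25, 121]]
350 [[208, 25, 122], [209, 25, 124], [210, 21, 125], [211, 32, 107], [212, 114, 85], [213, 156, 81], [214, 157, 79], [215, 148, 74], [216, 148, 74], [217, 145, 78], [218, 168, 62], [219, 178, 46], [220, 76, 108], [221, 100, 120], [222, 120, 97], [223, 116, 54], [224, 105, 63], [225, 113, 99], [226, 116, 108], [227, 118, 106], [228, 117
[... 334 characters left out ...]
6, 73], [295, 24, 74], [296, 24, 71], [297, 24, 69], [298, 21, 70], [299, 21, 71], [300, 61, 88], [301, 112, 113], [302, 121, 110], [303, 123, 92], [304, 120, 110], [305, 118, 114]] [[370, 118, 61], [371, 106, 60], [372, 108, 55], [373, 118, 72], [374, 115, 111], [375, 81, 120], [376, 28, 125], [377, 21, 126], [378, 25, 128], [379, 23, 126]]
236 [[294, 24, 124], [295, 22, 118], [296, 22, 119], [297, 22, 120], [298, 20, 120], [299, 26, 112], [300, 48, 84], [301, 82, 59], [302, 116, 51], [303, 134, 51], [304, 150, 50], [305, 150, 49]] [[370, 107, 65], [371, 105, 60], [372, 124, 69], [373, 117, 111], [374, 95, 119], [375, 34, 125], [376, 22, 126], [377, 23, 126], [378, 23, 125], [379, 27, 122]]
```

```bash
cat > boxmeas.py <<'E'
from vis import *
def edges(p):
    hsv=cv2.cvtColor(p,cv2.COLOR_RGB2HSV).astype(float)
    return [cv2.GaussianBlur(hsv[...,i],(0,0),.6) for i in(1,2)]
def cross(col,lo,hi,t,up):
    for r in range(lo,hi):
        a,b=col[r],col[r+1]
        if (a<t<=b) if up else (a>=t>b): return r+(t-a)/(b-a)
def fit(w,i,nm):   # coordinate i as a line of the other
    k=np.ones(len(w),bool)
    for _ in range(4):
        c=np.polyfit(w[k,1-i],w[k,i],1);r=w[:,i]-np.polyval(c,w[:,1-i]);k=abs(r)<max(2*r[k].std(),.0006)
    print(nm,np.round(c,4),"sd",r[k].std().round(5),k.sum());return c
E
python3 - <<'E'
from boxmeas import *
p=np.load("top0.npz")["p"];S,V=edges(p)
g=lambda L:ray("top",np.array([q for q in L if None not in q]),.042)[:,:2]
fr=fit(g([(u,cross(V[:,u],int(233+(u-320)*.1),int(243+(u-320)*.1),86,False)) for u in range(306,368)]),0,"front")
bk=fit(g([(u,cross(V[:,u],int(216+(u-320)*.11),int(221+(u-320)*.11),82,True)) for u in range(306,372)]),0,"back")
L=fit(g([(cross(S[r],294,306,70,True),r) for r in range(219,233)]),1,"left")
R=fit(g([(cross(S[r],370,379,70,False),r) for r in range(226,240)]),1,"right")
sl=(fr[0]+bk[0])/2
yL,yR=[np.polyval(c,.606) for c in(L,R)];yc=(yL+yR)/2
xf,xb=[np.polyval(c,yc) for c in(fr,bk)]
print("box ctr",(xf+xb)/2,yc,"w",(xb-xf)*np.cos(sl),"len",(yL-yR)/np.cos(sl),"yaw deg",-np.degrees(np.arctan(sl)),"fence yaw",-np.degrees(np.arctan(.0859)))
# lid dots
m=((V<75)&(np.mgrid[:480,:640][0]>0)).astype(np.uint8)
for (u,v) in((233,294),(268,297)):
    s=np.s_[v-5:v+6,u-5:u+6];w=np.clip(85-V[s],0,None);vv,uu=np.mgrid[v-5:v+6,u-5:u+6]
    print("dot",ray("top",[[np.sum(uu*w)/w.sum(),np.sum(vv*w)/w.sum()]],.014)[0])
E
```

```text
front [0.1196 0.588 ] sd 0.00027 60
back [0.0925 0.643 ] sd 0.00044 55
left [-0.115   0.1013] sd 0.00028 14
right [-0.1211 -0.1066] sd 0.00015 14
box ctr 0.6076129842221638 -0.07420478959469574 w 0.05663208480201148 len 0.21288634318598545 yaw deg -6.053586864027951 fence yaw -4.90965532551836
dot [0.42773255 0.22188139 0.014     ]
dot [0.41799866 0.12619464 0.014     ]
```

```bash
cat > rob.py <<'E'
from rig import *
import numpy as np
def att(yaw,s=1):
    l=np.array([-np.sin(yaw),np.cos(yaw),0])*s;m=np.array([np.cos(yaw),np.sin(yaw),0])*s
    return np.c_[l,m,[0,0,-1]]
FY=-np.arctan(.0859)
def st(t=""):
    s=sense();print(t,"t=%.2f"%s["time_s"],np.round(s["position"],4),"F",np.round(s["wrist_force"],1),"gap",round(s["finger_gap"],4),"gf",round(float(np.max(s["gripper_force"])),1));return s
E
python3 - <<'E'
from rob import *
y=np.radians(-5.85)
for s in(1,-1):
    print(s,inverse_kinematics([.423,.174,.15],att(y,s)),inverse_kinematics([.61,-.07,.15],att(y,s)))
s=min((1,-1),key=lambda s:abs(q[6]) if (q:=inverse_kinematics([.423,.174,.15],att(y,s))) is not None else 9)
print(s)
movep([.423,.174,.13],att(y,s)); command_gripper(.040,40); st("above")
move_l([.423,.174,.0415],feed=.15); st("down")
command_gripper(.0,40); st("grip")
move_l([.423,.174,.13],feed=.15); st("up")
import cv2
p,d=camera("top");np.savez("top1.npz",p=p,d=d);cv2.imwrite("pics/top1.png",cv2.resize(p[200:350,180:380],None,fx=4,fy=4)[:,:,::-1])
E
```

```text
1 [ 0.43701607  0.50756514 -1.15690914  2.09821717  0.59550492  0.91629093
 -1.16134966] [ 0.45118696  0.54178557 -0.55845621  1.76451531  0.34657732  0.93467031
 -0.35377152]
-1 [ 0.44389942  0.51466278 -1.16876368  2.09797212  0.60479237  0.92180663
  1.97126314] [-0.67832739  0.74292221  1.10958825  1.83081362 -0.76235829  1.06983468
 -2.51479731]
1
above t=3.48 [0.423 0.174 0.13 ] F [-0.   0.  -0.8] gap 0.0403 gf 0.0
down t=4.22 [0.4232 0.1745 0.0419] F [ 0.3 -1.2  0.3] gap 0.04 gf 0.0
grip t=4.54 [0.4235 0.1744 0.0425] F [-1.3 -0.6  5.9] gap 0.0172 gf 40.2
up t=5.28 [0.4226 0.1733 0.1293] F [-0.7 -0.1 -2.4] gap 0.0165 gf 39.3
```

View pics/top1.png

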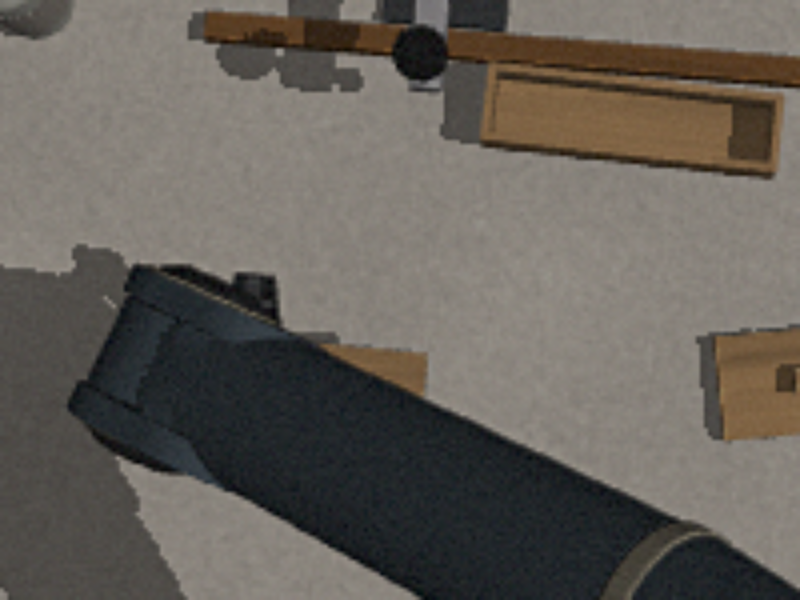

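The lid is held, though the arm hides most of it. I'll carry it over the box and look there.

```bash
python3 - <<'E'
from rob import *
import cv2
y=np.radians(-6.8)
move_l([.6076,-.0742,.15],att(y),feed=.25); move_l([.6076,-.0742,.100],feed=.12); sleep(.2);st("hover")
for n in("top","side"):
    p,d=camera(n);np.savez(n+"2.npz",p=p,d=d)
    a=p[195:270,280:400] if n=="top" else p[205:295,250:370]
    cv2.imwrite(f"pics/{n}2.png",cv2.resize(a,None,fx=6,fy=6,interpolation=cv2.INTER_CUBIC)[:,:,::-1])
E
```

```text
hover t=7.49 [ 0.6081 -0.074   0.1009] F [ 0.5  0.1 -1.5] gap 0.0166 gf 52.2
```

View pics/top2.png

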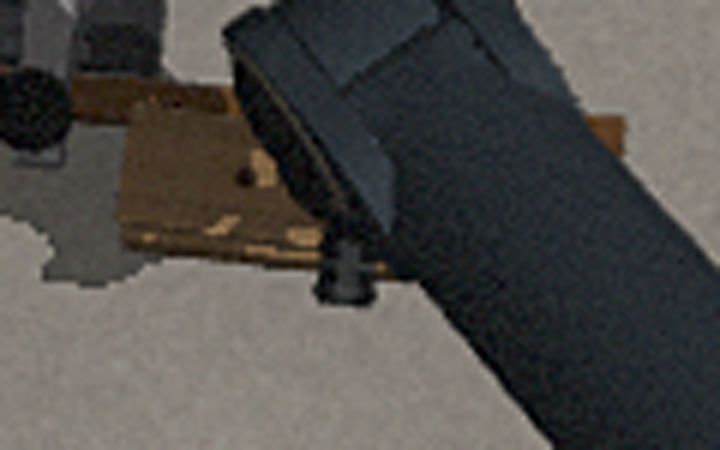

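View pics/side2.png

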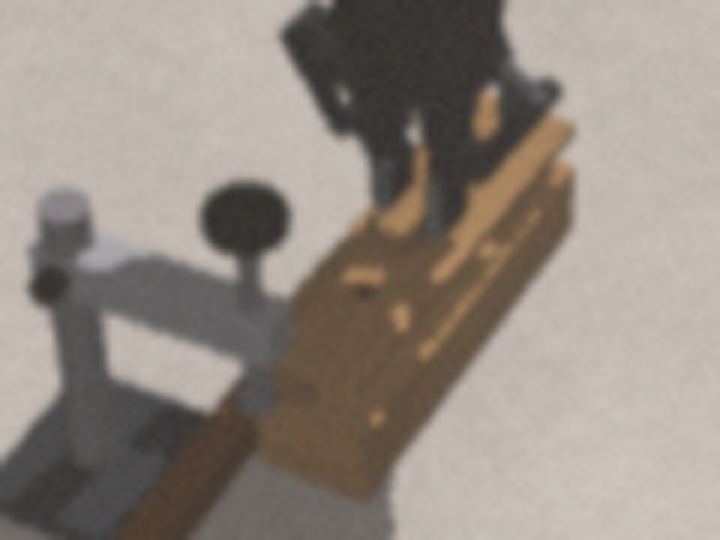

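The top view shows the left dot at about pixel (320.4, 224.1), under the hand. I'll compare its ray at plate height with the dot position I expect over the box.

```bash
python3 - <<'E'
from boxmeas import *
f=np.load("top2.npz");S,V=edges(f["p"]);W=heights("top",f["d"])
print(V[220:229,315:327].astype(int));
print("plate h",np.median(W[216:228,304:316,2]))
z=.0724
vv,uu=np.mgrid[222:227,318:324];w=np.clip(50-V[222:227,318:324],0,None)
d=[np.sum(uu*w)/w.sum(),np.sum(vv*w)/w.sum()];print(d,"dot",ray("top",d,z)[0])
print([[r,(c:=cross(S[r],294,310,70,True)), *np.round(ray("top",[c,r],z)[0][:2],4)] for r in range(216,233,2) if cross(S[r],294,310,70,True)])
E
```

```text
[[ 69  69  68  70  71  72  83 111 106  61  24  14]
 [ 67  66  69  70  70  69  83 120 126 107  63  23]
 [ 70  68  66  67  66  61  73 115 126 124 100  36]
 [ 69  68  67  64  54  39  50  90 117 120 107  44]
 [ 69  69  68  61  42  28  36  71 115 123 111  59]
 [ 70  70  70  65  47  29  33  68 113 120 106  66]
 [ 71  70  71  71  67  58  58  68  82  83  79  70]
 [ 72  71  71  71  71  70  68  69  71  71  72  73]
 [ 70  72  71  71  70  71  70  69  71  71  72  72]]
plate h 0.07203762545068226
[np.float64(320.2058194619516), np.float64(224.3176446633165)] dot [ 0.6149123  -0.02536527  0.0724    ]
[[216, np.float64(300.5044162788996), np.float64(0.6385), np.float64(0.0288)], [218, np.float64(300.39353552574795), np.float64(0.6329), np.float64(0.0292)], [220, np.float64(300.32058110784516), np.float64(0.6273), np.float64(0.0294)], [222, np.float64(300.01020637704244), np.float64(0.6217), np.float64(0.0302)], [224, np.float64(299.6242024789567), np.float64(0.6162), np.float64(0.0313)], [226, np.float64(299.4947553458425), np.float64(0.6106), np.float64(0.0317)], [228, np.float64(299.435823816833), np.float64(0.605), np.float64(0.0319)], [230, np.float64(298.74348112875657), np.float64(0.5995), np.float64(0.0338)], [232, np.float64(299.51998483832915), np.float64(0.5939), np.float64(0.0316)]]
```

```bash
python3 - <<'E'
from rob import *
T=[.6065,-.0746]
move_l([*T,.0905],feed=.1);st()
print(move_l([*T,.0775],feed=.03,until_force=8));s=st("low")
E
```

```text
t=7.84 [ 0.6058 -0.0749  0.0895] F [-0.1 -0.7 -0.8] gap 0.0164 gf 52.2
True
low t=8.27 [ 0.6066 -0.0745  0.0788] F [0.2 1.2 4.5] gap 0.0163 gf 52.9
```

```bash
python3 - <<'E'
from rob import *
import cv2
command_gripper(.04);st("rel")
move_l([.6066,-.0745,.16],feed=.25)
movep([.50,-.25,.16],att(FY)); command_gripper(0,40);st()
for n in("top","side"):
    p,d=camera(n);np.savez(n+"3.npz",p=p,d=d)
cv2.imwrite("pics/side3.png",cv2.resize(p[205:295,250:370],None,fx=6,fy=6,interpolation=cv2.INTER_CUBIC)[:,:,::-1])
from boxmeas import *
f=np.load("top3.npz");S,V=edges(f["p"]);W=heights("top",f["d"])
m=np.zeros((480,640),bool);m[212:246,298:380]=True
m&=(abs(W[...,2]-.05)<.012)
P=W[m]
for _ in range(3):
    c=np.linalg.lstsq(np.c_[P[:,:2],np.ones(len(P))],P[:,2],rcond=None)[0];r=P[:,2]-np.c_[P[:,:2],np.ones(len(P))]@c;P=P[abs(r)<.004]
print("plane slopes",c[:2].round(4),"z at centre",c@[.607,-.074,1],len(P))
E
```

```text
rel t=8.62 [ 0.6057 -0.0749  0.0777] F [0.7 0.5 0.4] gap 0.0402 gf 0.0
 t=10.39 [ 0.5003 -0.2496  0.16  ] F [-0.7 -0.8 -0.4] gap -0.0002 gf 0.0
plane slopes [ 0.0093 -0.0019] z at centre 0.049453277419862184 1107
```

View pics/side3.png

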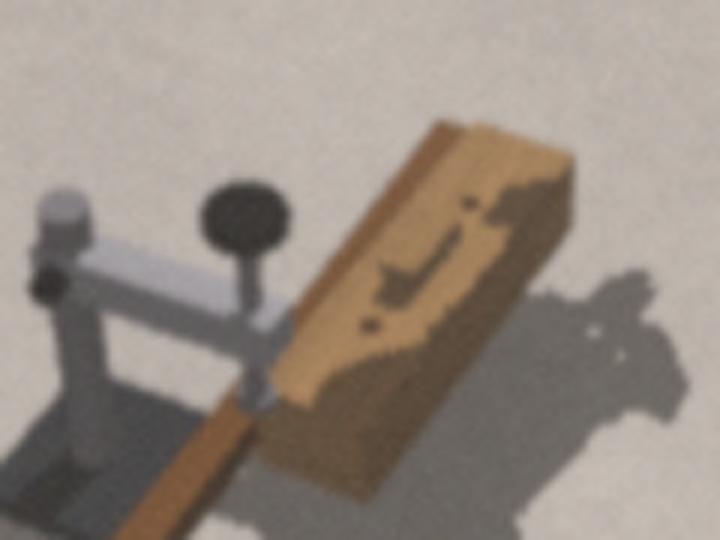

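The lid sits at 49.5 mm and level. Next I push the box against the fence and slide it towards the left dot.

```bash
cat >> rob.py <<'E'
O=np.array([.6262,.0644]);GX=np.array([np.cos(FY),np.sin(FY)]);GY=np.array([-np.sin(FY),np.cos(FY)])
def G(gx,gy,z): return [*(O+gx*GX+gy*GY),z]
def toG(p): d=np.asarray(p)[:2]-O; return np.array([d@GX,d@GY])
def press(gy,force=6,tip=-28,start=-75):
    move_l(G(start,gy,.04),feed=.2)
    r=move_l(G(-36,gy,.04),feed=.04,until_force=force);s=sense();print("press",r,toG(s["position"]).round(4),s["wrist_force"].round(1))
    move_l(G(start,gy,.04),feed=.15)
def slide(gy):
    r=move_l(G(0,gy,.04),feed=.06,until_force=20);s=sense();print("slide",r,toG(s["position"]).round(4),s["wrist_force"].round(1))
    move_l(G(0,gy-.02,.04),feed=.1)
E
sed -i 's/start=-75/start=-.075/;s/G(-36,/G(-.036,/' rob.py
cat >> boxmeas.py <<'E'
def dots(name):
    """dark dots on the lid plate (z .05), gauge coordinates"""
    from rob import toG,G
    p,d=camera("top");np.savez(name,p=p,d=d);S,V=edges(p);W=heights("top",d);out=[]
    m=cv2.adaptiveThreshold(V.astype(np.uint8),255,cv2.ADAPTIVE_THRESH_MEAN_C,cv2.THRESH_BINARY_INV,11,18)
    n,l,stt,c=cv2.connectedComponentsWithStats(m)
    for i in range(1,n):
        u,v=c[i];g=toG(ray("top",[u,v],.05)[0])
        if 3<=stt[i,4]<=30 and abs(g[0])<.012 and abs(g[1])<.28: out.append((*(g*1000).round(1),int(stt[i,4])))
    print("dots",out);return p
E
python3 - <<'E'
from rob import *
c=toG([.6076,-.0742]);print("box ctr G",c)
movep(G(-.075,c[1],.12),att(FY))
press(c[1])
st()
e=c[1]-.105-.011-.02
move_l(G(-.075,e,.06),feed=.25);move_l(G(0,e,.04),feed=.25)
slide(-.048-.105-.011)
st()
import boxmeas
boxmeas.dots("top4.npz")
E
```

```text
box ctr G [-0.0066697  -0.13968334]
press True [-0.0493 -0.1398] [-1.1 -0.4 -1. ]
 t=12.81 [ 0.5391 -0.0685  0.0399] F [-0.1 -1.   0.4] gap -0.0 gf 0.0
slide False [ 0.     -0.1643] [-0.  -4.9  3.3]
 t=16.32 [ 0.6102 -0.1187  0.0396] F [-0.3 -0.7 -0.3] gap -0.0003 gf 0.0
dots [(np.float64(10.8), np.float64(8.8), 19), (np.float64(-11.1), np.float64(-0.6), 7), (np.float64(-8.9), np.float64(-98.3), 9)]
```

The box is 9–11 mm short of the fence because the first press stopped on contact. I'll press again with a position target.

```bash
python3 - <<'E'
import re
s=open("rob.py").read().replace("G(-.036,gy,.04),feed=.04","G(-.0405,gy,.04),feed=.03");open("rob.py","w").write(s)
from rob import *
move_l(G(-.02,-.21,.04),feed=.2);move_l(G(-.075,-.20,.04),feed=.25)
press(-.075,14)
move_l(G(-.075,-.13,.04),feed=.25)
import boxmeas,cv2
p=boxmeas.dots("top5.npz")
cv2.imwrite("pics/top5.png",cv2.resize(p[190:270,230:370],None,fx=5,fy=5,interpolation=cv2.INTER_CUBIC)[:,:,::-1]);st()
E
```

```text
press True [-0.0454 -0.0746] [-1.  -0.1  1.6]
dots [(np.float64(6.0), np.float64(146.0), 16), (np.float64(-0.3), np.float64(-20.4), 23), (np.float64(-3.1), np.float64(-0.3), 8), (np.float64(-8.3), np.float64(-50.5), 15)]
 t=19.64 [ 0.5412 -0.059   0.04  ] F [-0.5 -0.1  0.4] gap 0.0 gf 0.0
```

View pics/top5.png

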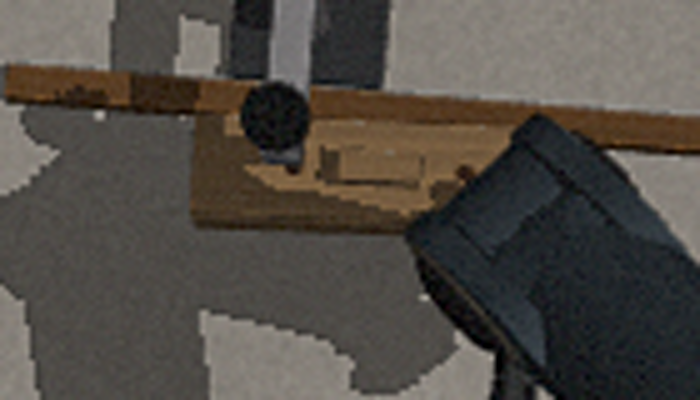

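```bash
python3 - <<'E'
from boxmeas import *
from rob import toG
p=np.load("top5.npz")["p"];S,V=edges(p)
for (u,v) in((288,223),(323,224)):
    s=np.s_[v-3:v+4,u-3:u+4];vv,uu=np.mgrid[v-3:v+4,u-3:u+4];print(V[s].astype(int))
    print((toG(ray("top",[u,v],.05)[0])*1000).round(1))
L=[(u,cross(V[:,u],215,222,90,True)) for u in range(292,330)]
L=[q for q in L if q[1]];w=ray("top",np.array(L),.05)
print("back edge of lid in G mm (should be 28 at fence)",[tuple((toG(x)*1000).round(1)) for x in w[::4]])
E
```

```text
[[ 42  48  64  71  67  66 108]
 [ 56  61  69  74  71  72 112]
 [ 59  60  52  51  53  72 111]
 [107  98  55  40  50  84 115]
 [122 116  81  55  65 100 119]
 [124 123 117 110 113 118 123]
 [125 125 126 125 122 121 122]]
[-3.4  0.1]
[[112 113 112 113 112 112 113]
 [112 110 107 109 114 118 117]
 [110  91  66  71  94 114 104]
 [111  75  50  52  69  84  61]
 [112  82  57  46  44  40  32]
 [ 83  83  82  42  31  24  30]
 [ 66  66  57  34  29  31  33]]
[  1.5 -97.8]Traceback (most recent call last):
  File "<stdin>", line 8, in <module>
  File "vis.py", line 5, in ray
    d=np.c_[uv,np.ones(len(uv))]@np.linalg.inv(c["K"]).T@c["rotation"].T
      ~~~~~~~~~~~~~~~~~~~~~~~~~~^~~~~~~~~~~~~~~~~~~~~~~~
ValueError: matmul: Input operand 1 has a mismatch in its core dimension 0, with gufunc signature (n?,k),(k,m?)->(n?,m?) (size 3 is different from 1)
```

The right end touches the fence and the left end stands 3 mm off. I'll press left of centre with the tool tilted back, so it clears the gauge.

```bash
cat >> rob.py <<'E'
TH=np.radians(30);g3=np.r_[GX,0];u3=np.array([0,0,1.])
TILT=np.c_[np.r_[GY,0],g3*np.cos(TH)+u3*np.sin(TH),g3*np.sin(TH)-u3*np.cos(TH)]
def tpress(gy,force=15,back=-.10):
    r=move_l(G(-.049,gy,.044),TILT,feed=.03,until_force=force);s=sense();print("tpress",r,toG(s["position"]).round(4),s["wrist_force"].round(1))
    move_l(G(back,gy,.044),feed=.15)
E
python3 - <<'E'
from rob import *
import boxmeas,cv2
move_l(G(-.10,-.10,.06),TILT,feed=.15)
move_l(G(-.07,-.025,.044),feed=.2)
tpress(-.025)
move_l(G(-.10,-.18,.12),att(FY),feed=.25)
from boxmeas import *
p=dots("top6.npz");S,V=edges(p)
for (u,v) in((288,222),(323,224)): print(V[v-5:v+4,u-3:u+4].astype(int))
L=np.array([q for q in [(u,cross(V[:,u],211,224,92,True)) for u in range(294,350,5)] if q[1]],float)
print(len(L) and [tuple((toG(x)*1000).round(1)) for x in ray("top",L,.05)]);st()
cv2.imwrite("pics/top6.png",cv2.resize(p[190:270,230:370],None,fx=5,fy=5,interpolation=cv2.INTER_CUBIC)[:,:,::-1])
E
```

```text
tpress False [-0.05   -0.0248] [-5.4  0.6  3.1]
dots [(np.float64(-1.0), np.float64(28.8), 6), (np.float64(-2.0), np.float64(0.2), 6), (np.float64(1.4), np.float64(-96.4), 12)]
[[ 25  25  21  21  26  42  87]
 [ 20  21  14  21  37  68 105]
 [ 27  28  42  66  85  93 113]
 [ 66  76 107 118 115  97 108]
 [ 87 102 114 120 114  94 108]
 [ 71  76  71  67  73  91 115]
 [109 104  76  53  64  99 117]
 [122 122 111  98 106 118 121]
 [120 120 120 118 121 122 121]]
[[116 115 116 115 117 118 120]
 [111 112 110 108 109 109 109]
 [111 110 109 110 110 108 108]
 [113 105  95  99 110 111 109]
 [108  81  57  62  88 111 111]
 [109  69  43  46  77 112 117]
 [114  81  54  61  90 119 123]
 [120 111  96 107 115 122 121]
 [110 111 108 111 111 112 113]]
[(np.float64(28.4), np.float64(-14.1)), (np.float64(28.4), np.float64(-28.1)), (np.float64(27.0), np.float64(-42.3)), (np.float64(27.9), np.float64(-56.3)), (np.float64(29.2), np.float64(-70.3)), (np.float64(28.4), np.float64(-84.4)), (np.float64(28.4), np.float64(-98.5)), (np.float64(30.0), np.float64(-112.5)), (np.float64(30.4), np.float64(-126.5)), (np.float64(28.9), np.float64(-140.7)), (np.float64(19.6), np.float64(-155.5)), (np.float64(20.0), np.float64(-169.5))]
 t=25.19 [ 0.5109 -0.106   0.1199] F [-0.  -0.4 -0.2] gap 0.0001 gf 0.0
```

View pics/top6.png

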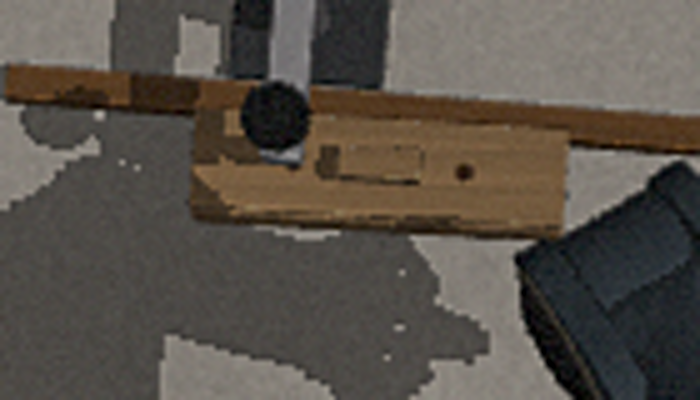

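```bash
sed -i 's/G(-.049,gy,.044)/G(-.044,gy,.044)/' rob.py; cat >> rob.py <<'E'
def gauge():
    move_l(G(0,0,.219),feed=.1)
    r=move_l(G(0,0,.179),feed=.025,until_force=7);st("gauge stop %s"%r)
    sleep(1.2);st("held")
    move_l(G(0,0,.25),feed=.08);st("up")
E
python3 - <<'E'
from rob import *
move_l(G(-.10,-.025,.044),TILT,feed=.25)
move_l(G(-.06,-.025,.044),feed=.25)
tpress(-.025)
move_l(G(-.13,-.025,.23),att(FY),feed=.25)
move_l(G(0,0,.235),feed=.2)
gauge()
E
```

```text
tpress True [-0.0473 -0.0244] [ 0.2 -0.4  0.1]
gauge stop True t=33.57 [0.6264 0.0644 0.1832] F [-0.1 -0.1  3.1] gap -0.0 gf 1.9
held t=34.77 [0.6264 0.0644 0.1831] F [-1.  -0.8  5.6] gap -0.0001 gf 2.5
up t=35.75 [0.6258 0.0641 0.2493] F [ 0.  -0.2  0.2] gap -0.0 gf 0.0
```

The left gauge reading was 34 mm, which is correct. Now the slide to the right dot.

```bash
python3 - <<'E'
from rob import *
move_l(G(-.10,-.14,.24),feed=.3);move_l(G(0,-.185,.12),feed=.3);move_l(G(0,-.185,.04),feed=.25)
slide(-.068)
move_l(G(-.10,-.10,.06),TILT,feed=.2)
move_l(G(-.07,.065,.044),feed=.25)
tpress(.063)
move_l(G(-.10,.02,.06),feed=.25);move_l(G(-.14,-.18,.15),att(FY),feed=.3)
from boxmeas import *
p=dots("top7.npz");S,V=edges(p)
L=np.array([q for q in [(u,cross(V[:,u],204,222,92,True)) for u in range(255,318,4)] if q[1]],float)
print(len(L) and [tuple((toG(x)*1000).round(1)) for x in ray("top",L,.05)]);st()
cv2.imwrite("pics/top7.png",cv2.resize(p[180:260,200:340],None,fx=5,fy=5,interpolation=cv2.INTER_CUBIC)[:,:,::-1])
E
```

```text
slide False [-0.     -0.0705] [-0.7 -5.9  4.6]
tpress True [-0.0474  0.0632] [ 0.3 -0.3  0.2]
dots [(np.float64(5.4), np.float64(151.5), 3), (np.float64(-1.4), np.float64(74.3), 5), (np.float64(-3.1), np.float64(48.8), 22), (np.float64(-1.4), np.float64(-61.5), 5)]
[(np.float64(-2.7), np.float64(92.7)), (np.float64(30.5), np.float64(84.6)), (np.float64(-4.5), np.float64(70.1)), (np.float64(30.7), np.float64(39.6)), (np.float64(5.4), np.float64(3.6)), (np.float64(12.7), np.float64(-7.0)), (np.float64(31.3), np.float64(-16.6)), (np.float64(30.1), np.float64(-28.0)), (np.float64(29.4), np.float64(-39.3)), (np.float64(31.1), np.float64(-50.4)), (np.float64(19.4), np.float64(-62.6)), (np.float64(20.0), np.float64(-73.8))]
 t=47.48 [ 0.4712 -0.1026  0.1499] F [ 0.5  0.4 -0.4] gap 0.0005 gf 0.0
```

View pics/top7.png

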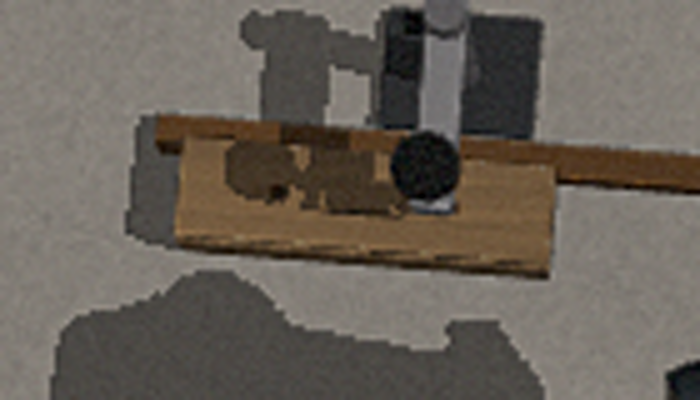

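```bash
python3 - <<'E'
from boxmeas import *
from rob import toG
for n,lo,hi,rows in(("top6.npz",335,350,(224,232)),("top7.npz",303,318,(217,230))):
    p=np.load(n)["p"];S,V=edges(p)
    print(n,[tuple((toG(ray("top",[c,r],.05)[0])*1000).round(1)) for r in range(*rows,2) if (c:=cross(S[r],lo,hi,70,False))])
print(V[214:223,249:262].astype(int));print((toG(ray("top",[255.2,217.8],.05)[0])*1000).round(1))
E
```

```text
top6.npz [(np.float64(5.8), np.float64(-152.8)), (np.float64(0.1), np.float64(-152.9)), (np.float64(-5.5), np.float64(-152.9)), (np.float64(-11.2), np.float64(-153.3))]
top7.npz [(np.float64(18.6), np.float64(-62.5)), (np.float64(12.8), np.float64(-61.7)), (np.float64(7.1), np.float64(-61.8)), (np.float64(1.5), np.float64(-62.1)), (np.float64(-4.3), np.float64(-61.4)), (np.float64(-9.9), np.float64(-62.2)), (np.float64(-15.6), np.float64(-61.7))]
[[ 66  66  69  69  67  65  66  69  68  66  70  77  68]
 [ 67  66  70  70  68  68  67  68  68  66  67  66  67]
 [ 67  67  68  68  68  66  64  64  64  70  66  65  67]
 [ 67  67  63  64  61  46  36  40  63  96  77  68  66]
 [ 65  65  61  63  59  38  26  30  60 109 109  96  70]
 [ 76  71  71  71  62  44  41  51  84 115 117 103  71]
 [111 110 112 104  76  75  87  87 112 121 111  81  67]
 [119 120 121 118 111 111 114 113 119 119 110  77  69]
 [119 119 120 119 120 119 118 119 118 118 117 109 109]]
[ 4.  92.8]
```

The right end is at -62 mm and should be at -57, so the box needs another 5 mm or so. I'll push it with the tool tilted right, away from the pad.

```bash
python3 - <<'E'
from rob import *
a=np.radians(15);l3=np.r_[GY,0]
RT=np.c_[l3*np.cos(a)+u3*np.sin(a),g3,l3*np.sin(a)-u3*np.cos(a)]
move_l(G(0,-.10,.07),RT,feed=.3);move_l(G(0,-.088,.043),feed=.2)
move_l(G(0.001,-.0738,.043),feed=.03,until_force=20);s=sense();print(toG(s["position"]),s["wrist_force"].round(1))
sleep(.3);s=sense();print(toG(s["position"]),s["wrist_force"].round(1))
move_l(G(0,-.10,.045),feed=.2);move_l(G(-.12,-.17,.15),att(FY),feed=.3)
from boxmeas import *
p,d=camera("top");np.savez("top8.npz",p=p,d=d);S,V=edges(p)
print([tuple((toG(ray("top",[c,r],.05)[0])*1000).round(1)) for r in range(217,232,2) if (c:=cross(S[r],300,318,70,False))])
L=np.array([q for q in [(u,cross(V[:,u],204,222,92,True)) for u in range(240,318,3)] if q[1]],float)
print([tuple((toG(x)*1000).round(1)) for x in ray("top",L,.05)])
F=np.array([q for q in [(u,cross(V[:,u],224,240,86,False)) for u in range(240,306,5)] if q[1]],float)
print([tuple((toG(x)*1000).round(1)) for x in ray("top",F,.05)]);st()
E
```

```text
[ 0.00143046 -0.07472436] [-1.1 -3.5  2.5]
[ 0.0014353  -0.07467285] [-1.1 -5.1  4.7]
[(np.float64(18.5), np.float64(-61.3)), (np.float64(12.8), np.float64(-61.1)), (np.float64(7.0), np.float64(-60.3)), (np.float64(1.4), np.float64(-61.4)), (np.float64(-4.3), np.float64(-60.9)), (np.float64(-10.0), np.float64(-60.7)), (np.float64(-15.6), np.float64(-61.0)), (np.float64(-21.3), np.float64(-61.1))]
[(np.float64(29.8), np.float64(138.0)), (np.float64(30.4), np.float64(129.6)), (np.float64(2.3), np.float64(118.4)), (np.float64(-2.0), np.float64(109.6)), (np.float64(-1.9), np.float64(101.2)), (np.float64(-2.3), np.float64(92.8)), (np.float64(29.9), np.float64(87.4)), (np.float64(28.7), np.float64(78.8)), (np.float64(6.2), np.float64(68.3)), (np.float64(45.5), np.float64(46.6)), (np.float64(30.2), np.float64(36.8)), (np.float64(6.5), np.float64(0.9)), (np.float64(12.6), np.float64(-7.0)), (np.float64(31.1), np.float64(-13.8)), (np.float64(31.3), np.float64(-22.3)), (np.float64(30.0), np.float64(-30.8)), (np.float64(29.4), np.float64(-39.3)), (np.float64(44.4), np.float64(-46.5)), (np.float64(31.0), np.float64(-56.1)), (np.float64(19.9), np.float64(-65.4)), (np.float64(20.1), np.float64(-73.8))]
[(np.float64(-26.7), np.float64(132.4)), (np.float64(-25.9), np.float64(118.5)), (np.float64(-22.6), np.float64(104.8)), (np.float64(-24.6), np.float64(90.6)), (np.float64(-28.0), np.float64(76.3)), (np.float64(-24.9), np.float64(62.6)), (np.float64(-28.8), np.float64(48.3)), (np.float64(-25.1), np.float64(34.6)), (np.float64(-28.6), np.float64(20.3)), (np.float64(-27.8), np.float64(6.3)), (np.float64(-24.4), np.float64(-7.4)), (np.float64(-27.9), np.float64(-21.7)), (np.float64(-25.0), np.float64(-35.4)), (np.float64(-28.3), np.float64(-49.7))]
 t=50.52 [ 0.4927 -0.0942  0.1493] F [ 0.8 -0.5  0.4] gap 0.0002 gf 0.0
```

```bash
python3 - <<'E'
from rob import *
a=np.radians(15);l3=np.r_[GY,0]
RT=np.c_[l3*np.cos(a)+u3*np.sin(a),g3,l3*np.sin(a)-u3*np.cos(a)]
move_l(G(0,-.10,.07),RT,feed=.3);move_l(G(0,-.085,.043),feed=.2)
move_l(G(0.001,-.0713,.043),feed=.03,until_force=20);s=sense();print(toG(s["position"]),s["wrist_force"].round(1))
move_l(G(0,-.10,.045),feed=.2);move_l(G(-.12,-.17,.15),att(FY),feed=.3)
from boxmeas import *
p,d=camera("top");np.savez("top9.npz",p=p,d=d);S,V=edges(p)
print([tuple((toG(ray("top",[c,r],.05)[0])*1000).round(1)) for r in range(217,232,2) if (c:=cross(S[r],300,318,70,False))])
vv,uu=np.mgrid[214:222,250:259];w=np.clip(52-V[214:222,250:259],0,None)
print("left dot",(toG(ray("top",[(uu*w).sum()/w.sum(),(vv*w).sum()/w.sum()],.05)[0])*1000).round(1))
print("left end",[tuple((toG(ray("top",[c,r],.05)[0])*1000).round(1)) for r in range(210,228,3) if (c:=cross(S[r],225,245,70,True))]);st()
a,b=p[180:260,200:340],camera("side")[0][225:305,190:330]
cv2.imwrite("pics/fin.png",cv2.resize(np.vstack([a,b]),None,fx=3.7,fy=3.7,interpolation=cv2.INTER_CUBIC)[:,:,::-1])
E
```

```text
[ 0.00150271 -0.07306085] [-1.  -3.7  5.4]
[(np.float64(18.4), np.float64(-60.4)), (np.float64(12.6), np.float64(-59.1)), (np.float64(7.0), np.float64(-59.4)), (np.float64(1.3), np.float64(-59.7)), (np.float64(-4.4), np.float64(-59.6)), (np.float64(-10.2), np.float64(-58.5)), (np.float64(-15.8), np.float64(-59.5)), (np.float64(-21.5), np.float64(-59.2))]
left dot [ 3.2 95.5]
left end [(np.float64(20.8), np.float64(160.8)), (np.float64(13.0), np.float64(151.8)), (np.float64(4.5), np.float64(151.4)), (np.float64(-4.1), np.float64(151.3)), (np.float64(-12.6), np.float64(151.7)), (np.float64(-21.1), np.float64(151.3))]
 t=53.20 [ 0.4927 -0.0943  0.1494] F [1.3 0.2 0.2] gap -0.0001 gf 0.0
```

View pics/fin.png

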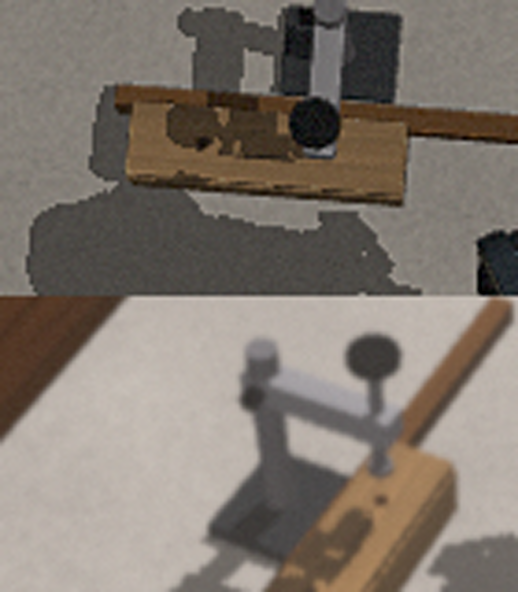

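```bash
python3 - <<'E'
from vis import *
from rob import toG,G
print((toG(ray("side",[292.3,279.6],.05)[0])*1000).round(1), proj("side",[G(0,0,.05),G(0,0,.192),G(0,0,.084)]))
E
```

```text
[ 3.6 -0.6] [[293.38916447 280.21158674]
 [290.65622207 239.19763025]
 [292.77739664 271.03063251]]
```

The side view puts the right dot 0.6 mm along the fence from the foot axis. Now the second gauging.

```bash
python3 - <<'E'
from rob import *
move_l(G(-.05,-.03,.235),feed=.3);move_l(G(0,0,.235),feed=.25)
gauge()
move_l(G(-.12,-.06,.28),feed=.3)
from boxmeas import *
p,d=camera("top");W=heights("top",d);m=np.zeros((480,640),bool);m[205:234,232:315]=True
m&=abs(W[...,2]-.05)<.006;P=W[m];A=np.c_[P[:,:2],np.ones(len(P))];c=np.linalg.lstsq(A,P[:,2],rcond=None)[0];print("plane",c[:2].round(4),np.median(P[:,2]))
S,V=edges(p)
for n,lo,hi,up in(("R",300,318,False),("L",225,245,True)): print(n,[tuple((toG(ray("top",[q,r],.05)[0])*1000).round(1)) for r in range(217,226,3) if (q:=cross(S[r],lo,hi,70,up))])
pad=(cv2.cvtColor(p,cv2.COLOR_RGB2HSV)[...,2]<60)&(W[...,2]>.15);pad[:200]=0;pad[226:]=0;pad[:,:270]=0;pad[:,300:]=0;print("pad h",np.median(W[pad][:,2]));st()
E
```

```text
gauge stop True t=55.98 [0.6263 0.0644 0.1832] F [-0.8 -1.1  4.1] gap -0.0001 gf 1.9
held t=57.18 [0.6263 0.0644 0.1831] F [-0.2  0.4  4.9] gap 0.0001 gf 2.5
up t=58.17 [0.6258 0.0641 0.2493] F [0.4 0.3 0.1] gap -0.0002 gf 0.0
plane [-0.0102  0.0017] 0.04965547123791114
R [(np.float64(16.8), np.float64(-39.9)), (np.float64(8.3), np.float64(-40.9)), (np.float64(0.1), np.float64(-44.6))]
L [(np.float64(1.6), np.float64(151.4)), (np.float64(-6.9), np.float64(151.7)), (np.float64(-15.5), np.float64(151.7))]
pad h 0.1922110300331934
 t=58.83 [0.502  0.0148 0.28  ] F [ 0.8 -0.3 -0.8] gap -0.0003 gf 0.0
```

```bash
python3 -c "
from rig import *
print(finish_job())"
```

```text
the job is handed in; nothing more can be done
None
```

The job is handed in: the lid is down and level, both dots gauged at the seated height (foot pressed 34 mm), left then right, and the closed box is against the fence with the right dot within about 2 mm of the raised foot, by camera, at about 59 s of robot time.

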